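Shift sealed fuse carriers to the new drawer in staircase order

TASK

The worn dark drawer on the sealing desk holds four sealed fuse carriers, and the order they stand in is the only record of which flat on the staircase each one is for. Move all four into the empty pale drawer that replaces it, one to a bay, in the same order counted from the brass knob of each drawer: the carrier nearest the dark drawer's knob goes in the bay nearest the pale drawer's knob, and so on along the row. The bakelite is brittle, so set each one down gently, standing upright on the cork floor of its bay near the middle; do not drop it or tip it over.

Things in the scene. Friction and masses are not known exactly. Their poses are not given: they have to be found in the camera images.
- carrier_red_mid (a point): centre, half-way up, of the loose fuse carrier with the red grip (0.12 kg, 56 mm high, own z up). Black block 60 x 32 x 24 mm high (own x, y, z); brass blades stick out 10 mm at both ends along x. The red grip on its middle, 16 mm thick along x, 30 mm wide along y, reaches from 4 mm below this point to 28 mm above it: pinch it across the 16 mm, fingers closing along own x.
- carrier_blue_mid (a point): centre, half-way up, of the loose fuse carrier with the blue grip (0.12 kg, 56 mm high, own z up). Black block 60 x 32 x 24 mm high (own x, y, z); brass blades stick out 10 mm at both ends along x. The blue grip on its middle, 16 mm thick along x, 30 mm wide along y, reaches from 4 mm below this point to 28 mm above it: pinch it across the 16 mm, fingers closing along own x.
- carrier_yellow_mid (a point): centre, half-way up, of the loose fuse carrier with the yellow grip (0.12 kg, 56 mm high, own z up). Black block 60 x 32 x 24 mm high (own x, y, z); brass blades stick out 10 mm at both ends along x. The yellow grip on its middle, 16 mm thick along x, 30 mm wide along y, reaches from 4 mm below this point to 28 mm above it: pinch it across the 16 mm, fingers closing along own x.
- carrier_white_mid (a point): centre, half-way up, of the loose fuse carrier with the white grip (0.12 kg, 56 mm high, own z up). Black block 60 x 32 x 24 mm high (own x, y, z); brass blades stick out 10 mm at both ends along x. The white grip on its middle, 16 mm thick along x, 30 mm wide along y, reaches from 4 mm below this point to 28 mm above it: pinch it across the 16 mm, fingers closing along own x.
- liner_red: fixed cork liner, 96 (x) x 52 (y) x 3 mm, of the dark drawer's bay where the red carrier starts; origin at the centre of its underside, axes as the drawer's. The dark drawer is fixed, sized like the pale one, four bays 62 mm apart along y; its brass knob is always on its +y end (the robot's left), so the liner furthest to +y is in the bay nearest that knob.
- liner_blue: fixed cork liner, 96 (x) x 52 (y) x 3 mm, of the dark drawer's bay where the blue carrier starts; origin at the centre of its underside, axes as the drawer's. The dark drawer is fixed, sized like the pale one, four bays 62 mm apart along y; its brass knob is always on its +y end (the robot's left), so the liner furthest to +y is in the bay nearest that knob.
- liner_yellow: fixed cork liner, 96 (x) x 52 (y) x 3 mm, of the dark drawer's bay where the yellow carrier starts; origin at the centre of its underside, axes as the drawer's. The dark drawer is fixed, sized like the pale one, four bays 62 mm apart along y; its brass knob is always on its +y end (the robot's left), so the liner furthest to +y is in the bay nearest that knob.
- liner_white: fixed cork liner, 96 (x) x 52 (y) x 3 mm, of the dark drawer's bay where the white carrier starts; origin at the centre of its underside, axes as the drawer's. The dark drawer is fixed, sized like the pale one, four bays 62 mm apart along y; its brass knob is always on its +y end (the robot's left), so the liner furthest to +y is in the bay nearest that knob.
- pale_drawer: fixed empty pale wood drawer, 114 (x) x 264 (y) x 30 mm high, origin at the centre of its underside, z up. Four bays in a row, centres at y = -93, -31, 31, 93 mm, x = 0, each 100 (x) x 56 (y) mm inside; cork floor 11 mm above the origin (a standing carrier's centre is at 39 mm), dividers up to 24 mm, walls to 30 mm. Lies before or behind the dark drawer, roughly parallel.
- pale_knob: brass spool-shaped pull knob, 28 mm across and 28 mm long, fixed outside one end of the pale drawer, at either its +y or its -y end; origin at its centre, 146 mm from the drawer's centre. The other end has a plain pale wooden block. Bays are counted from the knob.
Mind the look-alikes: they are no part of the job. Leave any purple look-alike of the part that bears carrier_yellow_mid alone. Leave any purple or turquoise look-alike of the part that bears carrier_blue_mid alone.

How it is judged:
At the end, for the whole second after the job is handed in: Each carrier stands in the pale drawer's bay that has the same number, counted from that drawer's knob, as its starting bay from the dark drawer's knob: within 15 mm of the bay's centre in drawer x and y, 5 mm in height, 0.1 rad of upright, at rest (under 0.02 m/s), released (((y of each of liner_blue, liner_yellow, liner_white in the frame of liner_red below -0.02 m and horizontal distance between carrier_red_mid and pale_knob between 0.038 and 0.068 m) or (y of liner_blue in the frame of liner_red above 0.02 m and y of each of liner_yellow, liner_white in the frame of liner_red below -0.02 m and horizontal distance between carrier_red_mid and pale_knob between 0.1 and 0.13 m) or (y of each of liner_blue, liner_white in the frame of liner_red below -0.02 m and y of liner_yellow in the frame of liner_red above 0.02 m and horizontal distance between carrier_red_mid and pale_knob between 0.1 and 0.13 m) or (y of each of liner_blue, liner_yellow in the frame of liner_red below -0.02 m and y of liner_white in the frame of liner_red above 0.02 m and horizontal distance between carrier_red_mid and pale_knob between 0.1 and 0.13 m) or (y of each of liner_blue, liner_yellow in the frame of liner_red above 0.02 m and y of liner_white in the frame of liner_red below -0.02 m and horizontal distance between carrier_red_mid and pale_knob between 0.162 and 0.192 m) or (y of each of liner_blue, liner_white in the frame of liner_red above 0.02 m and y of liner_yellow in the frame of liner_red below -0.02 m and horizontal distance between carrier_red_mid and pale_knob between 0.162 and 0.192 m) or (y of liner_blue in the frame of liner_red below -0.02 m and y of each of liner_yellow, liner_white in the frame of liner_red above 0.02 m and horizontal distance between carrier_red_mid and pale_knob between 0.162 and 0.192 m) or (y of each of liner_blue, liner_yellow, liner_white in the frame of liner_red above 0.02 m and horizontal distance between carrier_red_mid and pale_knob between 0.224 and 0.254 m)) and x of carrier_red_mid in the frame of pale_drawer between -0.015 and 0.015 m and z of carrier_red_mid in the frame of pale_drawer between 0.034 and 0.044 m and angle between each of carrier_red_mid, carrier_blue_mid, carrier_yellow_mid, carrier_white_mid's own z axis and vertical below 0.1 rad and linear speed of each of carrier_red, carrier_blue, carrier_yellow, carrier_white below 0.02 m/s and ((y of each of liner_red, liner_yellow, liner_white in the frame of liner_blue below -0.02 m and horizontal distance between carrier_blue_mid and pale_knob between 0.038 and 0.068 m) or (y of liner_red in the frame of liner_blue above 0.02 m and y of each of liner_yellow, liner_white in the frame of liner_blue below -0.02 m and horizontal distance between carrier_blue_mid and pale_knob between 0.1 and 0.13 m) or (y of each of liner_red, liner_white in the frame of liner_blue below -0.02 m and y of liner_yellow in the frame of liner_blue above 0.02 m and horizontal distance between carrier_blue_mid and pale_knob between 0.1 and 0.13 m) or (y of each of liner_red, liner_yellow in the frame of liner_blue below -0.02 m and y of liner_white in the frame of liner_blue above 0.02 m and horizontal distance between carrier_blue_mid and pale_knob between 0.1 and 0.13 m) or (y of each of liner_red, liner_yellow in the frame of liner_blue above 0.02 m and y of liner_white in the frame of liner_blue below -0.02 m and horizontal distance between carrier_blue_mid and pale_knob between 0.162 and 0.192 m) or (y of each of liner_red, liner_white in the frame of liner_blue above 0.02 m and y of liner_yellow in the frame of liner_blue below -0.02 m and horizontal distance between carrier_blue_mid and pale_knob between 0.162 and 0.192 m) or (y of liner_red in the frame of liner_blue below -0.02 m and y of each of liner_yellow, liner_white in the frame of liner_blue above 0.02 m and horizontal distance between carrier_blue_mid and pale_knob between 0.162 and 0.192 m) or (y of each of liner_red, liner_yellow, liner_white in the frame of liner_blue above 0.02 m and horizontal distance between carrier_blue_mid and pale_knob between 0.224 and 0.254 m)) and x of carrier_blue_mid in the frame of pale_drawer between -0.015 and 0.015 m and z of carrier_blue_mid in the frame of pale_drawer between 0.034 and 0.044 m and ((y of each of liner_red, liner_blue, liner_white in the frame of liner_yellow below -0.02 m and horizontal distance between carrier_yellow_mid and pale_knob between 0.038 and 0.068 m) or (y of liner_red in the frame of liner_yellow above 0.02 m and y of each of liner_blue, liner_white in the frame of liner_yellow below -0.02 m and horizontal distance between carrier_yellow_mid and pale_knob between 0.1 and 0.13 m) or (y of each of liner_red, liner_white in the frame of liner_yellow below -0.02 m and y of liner_blue in the frame of liner_yellow above 0.02 m and horizontal distance between carrier_yellow_mid and pale_knob between 0.1 and 0.13 m) or (y of each of liner_red, liner_blue in the frame of liner_yellow below -0.02 m and y of liner_white in the frame of liner_yellow above 0.02 m and horizontal distance between carrier_yellow_mid and pale_knob between 0.1 and 0.13 m) or (y of each of liner_red, liner_blue in the frame of liner_yellow above 0.02 m and y of liner_white in the frame of liner_yellow below -0.02 m and horizontal distance between carrier_yellow_mid and pale_knob between 0.162 and 0.192 m) or (y of each of liner_red, liner_white in the frame of liner_yellow above 0.02 m and y of liner_blue in the frame of liner_yellow below -0.02 m and horizontal distance between carrier_yellow_mid and pale_knob between 0.162 and 0.192 m) or (y of liner_red in the frame of liner_yellow below -0.02 m and y of each of liner_blue, liner_white in the frame of liner_yellow above 0.02 m and horizontal distance between carrier_yellow_mid and pale_knob between 0.162 and 0.192 m) or (y of each of liner_red, liner_blue, liner_white in the frame of liner_yellow above 0.02 m and horizontal distance between carrier_yellow_mid and pale_knob between 0.224 and 0.254 m)) and x of carrier_yellow_mid in the frame of pale_drawer between -0.015 and 0.015 m and z of carrier_yellow_mid in the frame of pale_drawer between 0.034 and 0.044 m and ((y of each of liner_red, liner_blue, liner_yellow in the frame of liner_white below -0.02 m and horizontal distance between carrier_white_mid and pale_knob between 0.038 and 0.068 m) or (y of liner_red in the frame of liner_white above 0.02 m and y of each of liner_blue, liner_yellow in the frame of liner_white below -0.02 m and horizontal distance between carrier_white_mid and pale_knob between 0.1 and 0.13 m) or (y of each of liner_red, liner_yellow in the frame of liner_white below -0.02 m and y of liner_blue in the frame of liner_white above 0.02 m and horizontal distance between carrier_white_mid and pale_knob between 0.1 and 0.13 m) or (y of each of liner_red, liner_blue in the frame of liner_white below -0.02 m and y of liner_yellow in the frame of liner_white above 0.02 m and horizontal distance between carrier_white_mid and pale_knob between 0.1 and 0.13 m) or (y of each of liner_red, liner_blue in the frame of liner_white above 0.02 m and y of liner_yellow in the frame of liner_white below -0.02 m and horizontal distance between carrier_white_mid and pale_knob between 0.162 and 0.192 m) or (y of each of liner_red, liner_yellow in the frame of liner_white above 0.02 m and y of liner_blue in the frame of liner_white below -0.02 m and horizontal distance between carrier_white_mid and pale_knob between 0.162 and 0.192 m) or (y of liner_red in the frame of liner_white below -0.02 m and y of each of liner_blue, liner_yellow in the frame of liner_white above 0.02 m and horizontal distance between carrier_white_mid and pale_knob between 0.162 and 0.192 m) or (y of each of liner_red, liner_blue, liner_yellow in the frame of liner_white above 0.02 m and horizontal distance between carrier_white_mid and pale_knob between 0.224 and 0.254 m)) and x of carrier_white_mid in the frame of pale_drawer between -0.015 and 0.015 m and z of carrier_white_mid in the frame of pale_drawer between 0.034 and 0.044 m); the robot touches nothing.
It fails at once if the red carrier is dropped (faster than 0.6 m/s while less than 36 mm above its standing height) or tipped past 0.8 rad ((height (world z) of carrier_red_mid below 0.075 m and linear speed of carrier_red above 0.6 m/s) or angle between carrier_red_mid's own z axis and vertical above 0.8 rad).
It fails at once if the blue carrier is dropped (faster than 0.6 m/s while less than 36 mm above its standing height) or tipped past 0.8 rad ((height (world z) of carrier_blue_mid below 0.075 m and linear speed of carrier_blue above 0.6 m/s) or angle between carrier_blue_mid's own z axis and vertical above 0.8 rad).
It fails at once if the yellow carrier is dropped (faster than 0.6 m/s while less than 36 mm above its standing height) or tipped past 0.8 rad ((height (world z) of carrier_yellow_mid below 0.075 m and linear speed of carrier_yellow above 0.6 m/s) or angle between carrier_yellow_mid's own z axis and vertical above 0.8 rad).
It fails at once if the white carrier is dropped (faster than 0.6 m/s while less than 36 mm above its standing height) or tipped past 0.8 rad ((height (world z) of carrier_white_mid below 0.075 m and linear speed of carrier_white above 0.6 m/s) or angle between carrier_white_mid's own z axis and vertical above 0.8 rad).
It also fails if it takes over 99 s, if anything falls off the work surface, if the arm or the gripper's body presses on something with over 40 N, if the wrist force passes 120 N, or if a joint passes its speed limit or range.

ROBOT

A 6-joint arm with a two-finger parallel gripper is mounted at the origin on the work surface. World frame = base frame: x ahead of the robot, y to its left, z up, the work surface at z = 0. Lengths are in m, angles in rad, forces in N, time in s.
With the tool pointing down it reaches from about 0.3 to 0.875 m from the base axis. Payload 6.4 kg.
Tool frame: the origin (TCP) lies on the centre line of the jaws, within the pads' length; the fingertips stand 8 mm ahead of it and the grasp point (between the pads) lies 11 mm behind it; z points along the fingers, y is the direction in which the jaws open and shut (so a half turn about z gives the same grasp; the last joint's range is limited). The gripper opens to 88 mm and grips with 3 to 60 N. Pads are 18 mm wide; open, the fingers measure 123 mm over their backs; the gripper's body (75 mm by 187 mm) begins 45 mm behind the grasp point.
Start: joints at [0.932, 0.181, 1.607, -0, 1.354, -0.206], TCP at [0.241, 0.522, 0.247] pointing down, gripper open.
Joint ranges: [-2.99, 2.99], [-0.89, 2.07], [0.3, 2.58], [-1.14, 4.28], [0, 2.63], [-3.12, 3.12]. Speed limits (rad/s): [2.57, 2.57, 3.01, 3.14, 3.14, 3.14].

INTERFACE

Orientations are given as a unit quaternion [x, y, z, w].
In Python, from bench import r gives the robot as it stands.
- The arm moves only by the tool servo_tool, never from a script. Its argument "steps" is a list of rows, each an object with "fingers": the closure, from 0 (fully open) to 1 (shut); "offset": the shift along the tool's x, y, z in m, a list of three; "turn": the turn about the tool's z in degrees. A call has 1 to 12 rows; each row is the pose to reach, as a shift and turn from the pose commanded when the call began, along the tool's axes at that moment; what a row does not reach only later rows make up. A row lasts 1/12 s, in which the tool goes at most 41.7 mm and 7.16 degrees, less where a joint would pass 70% of its speed; a pose out of reach is approached as far as the arm can. A call with a gripper value outside its range is refused whole. The fingers move at their own pace and stop on an object; the grip force is fixed at half the most. Time passes only in rows, so rows that repeat a pose let the fingers close. It gives the time, the measured TCP pose, the force and the opening at its end, in the units of the state.
- r.observe(): the state, without advancing time (a new reading comes with each control period).
- r.read_camera(name): name is "side" or "top" or "wrist"; returns a dict with "img" (420x560x3 uint8, red, green, blue), "fx", "fy", "cx", "cy" (pixels), "position" and "attitude" of the camera in the world. Camera axes: x right, y down, z forward; pixel columns grow to the right and rows downward; lengths in m; the calibration is good to about 2 mm. The wrist camera is an equidistant fisheye: a pixel r from the principal point sees the ray r / f radians off the axis. A picture is of the moment at which its call begins. There is no depth.
- r.sign_off(): hands the job in, once; it reports no verdict.
The state is a dict: "clock": time; "qpos": joint angles; "qd": joint speeds; "joint_torque": joint torques, N m; "position": TCP position; "eef_rot": TCP orientation; "contact_force": force on the tool from outside, world axes, zero at the start; "torque": the same for the moment, N m; "width": finger opening in m.
Only numpy, scipy, OpenCV 4.12 (cv2) and the standard library are available. Lean on these libraries where they do the work, as an engineer would, in place of code of your own. Each camera call takes 0.05 s, during which the arm holds its last target.

## Working session

There is one attempt and no reset: what is moved stays moved. The work goes in short steps, Python scripts to look and compute and a tool call to move; the robot and the scene stay as the last step left them, time stands still between calls to the robot, and variables do not carry over. Pictures are saved under pics/ and viewed, and the job is handed in when it is done.

Besides the shell and the picture viewer there is one more tool, called after "Call:" as name(argument=value, ...), one argument or row to a line, values as JSON. servo_tool: Moves the arm, as the interface text tells. Its arguments: {"type":"object","properties":{"steps":{"type":"array"}},"required":["steps"]}

```bash
mkdir -p pics; ls
python3 - <<'E'
from bench import r
import cv2
s=r.observe(); print({k:s[k] for k in ['clock','position','eef_rot','width','contact_force']})
for n in ['side','top','wrist']:
    c=r.read_camera(n); cv2.imwrite(f'pics/{n}0.png',c['img'][:,:,::-1]); print(n,c['fx'],c['cx'],c['cy'],c['position'],c['attitude'])
E
```

```text
pics
{'clock': 0.0, 'position': array([0.24083476, 0.52156267, 0.2458389 ]), 'eef_rot': array([ 2.14704832e-01,  9.76678603e-01, -7.87410999e-04, -3.49981681e-04]), 'width': 0.08788226392344739, 'contact_force': array([-0.41250642, -0.17403958, -0.04655158])}
side 417.8647185458398 280.65477415299165 216.87898686533435 [ 0.38657951 -0.58589951  0.73858283] [ 0.91974386 -0.11966179  0.04446194 -0.37118111]
top 452.538159044332 286.39264669933425 208.08301492624773 [0.38176494 0.05418922 1.00722787] [-0.69488984  0.71422908 -0.06059978  0.05772868]
wrist 325.19226210127806 278.8861032276048 209.62437354965874 [0.17224551 0.55315403 0.38377615] [0.83278099 0.53302533 0.07974654 0.12649238]
```

View pics/top0.png

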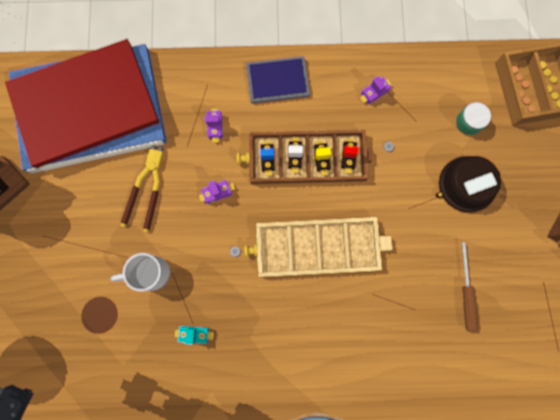

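View pics/side0.png

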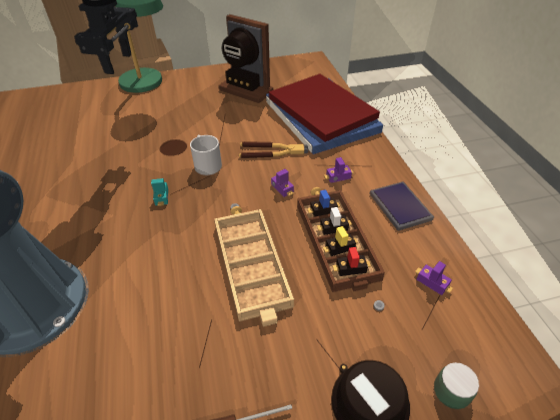

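View pics/wrist0.png

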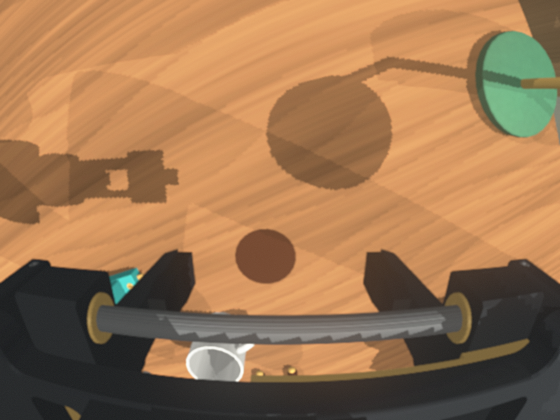

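```bash
cat > h.py <<'E'
import numpy as np, cv2
from scipy.spatial.transform import Rotation as R
def ray(c,u,v):
    d=np.array([(u-c['cx'])/c['fx'],(v-c['cy'])/c['fy'],1.0])
    return np.array(c['position']),R.from_quat(c['attitude']).as_matrix()@d
def onz(c,u,v,z):
    p,d=ray(c,u,v); return p+d*(z-p[2])/d[2]
def proj(c,P):
    q=R.from_quat(c['attitude']).as_matrix().T@(np.array(P)-c['position']); return c['fx']*q[0]/q[2]+c['cx'],c['fy']*q[1]/q[2]+c['cy']
def crop(img,x0,y0,x1,y1,k,name):
    cv2.imwrite(name,cv2.resize(img[y0:y1,x0:x1,::-1],None,fx=k,fy=k,interpolation=cv2.INTER_CUBIC))
def tri(a,ua,b,ub):
    p,d=ray(a,*ua);q,e=ray(b,*ub)
    s=np.linalg.lstsq(np.c_[d,-e],q-p,rcond=None)[0]
    A=p+s[0]*d;B=q+s[1]*e; return (A+B)/2,np.linalg.norm(A-B)
E
python3 - <<'E'
from h import *
t=cv2.imread('pics/top0.png')[:,:,::-1]; crop(t,225,120,405,290,4,'pics/topcrop.png')
s=cv2.imread('pics/side0.png')[:,:,::-1]; crop(s,195,170,395,330,4,'pics/sidecrop.png')
E
```

```text
(no output)
```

View pics/topcrop.png

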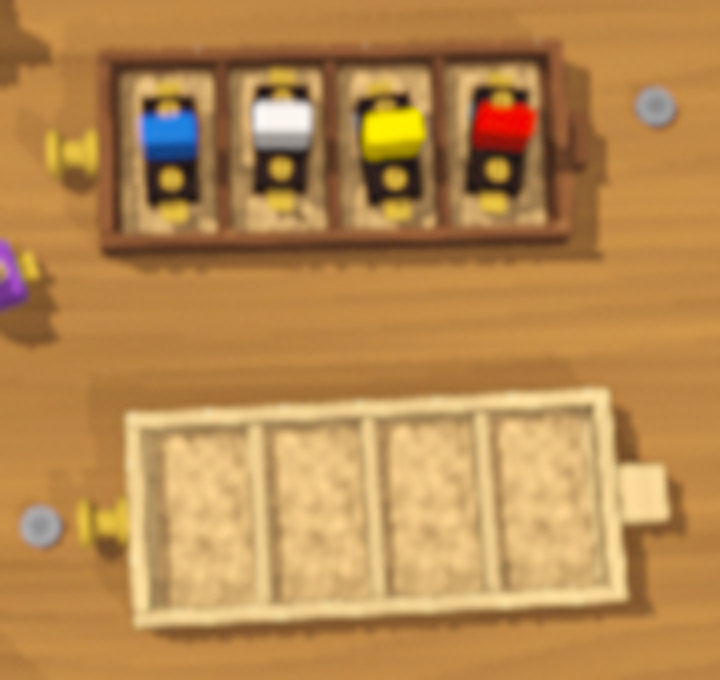

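View pics/sidecrop.png

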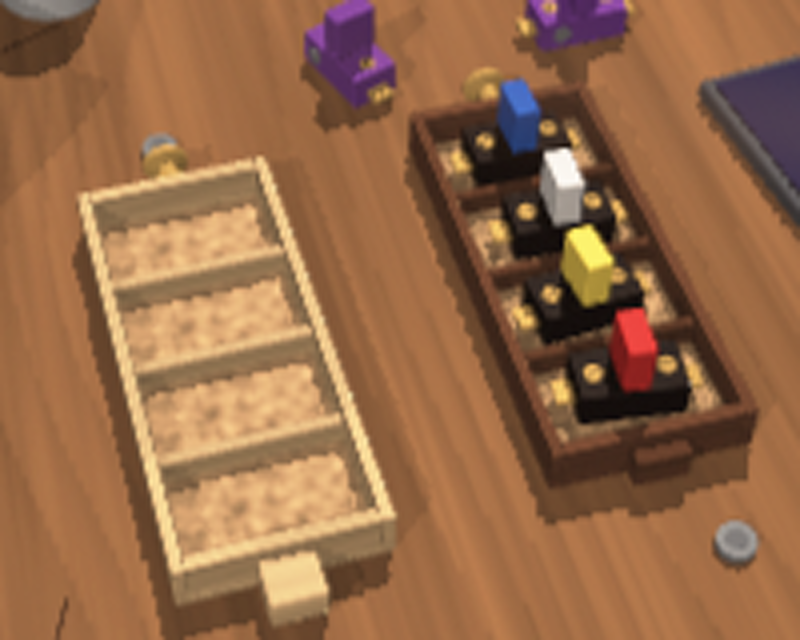

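Run:
```python
from h import *
from bench import r
t=r.read_camera('top'); s=r.read_camera('side')
rng={'blue':((100,140,90),(125,255,255)),'yellow':((26,180,120),(34,255,255)),'red':((0,200,120),(6,255,255)),'white':((0,0,150),(180,45,255))}
def blob(c,k,box):
    h=cv2.cvtColor(c['img'],cv2.COLOR_RGB2HSV); m=cv2.inRange(h,*rng[k]); z=np.zeros_like(m); x0,y0,x1,y1=box; z[y0:y1,x0:x1]=m[y0:y1,x0:x1]
    n,l,st,ce=cv2.connectedComponentsWithStats(z); i=1+np.argmax(st[1:,4]); 
    cn=cv2.findContours((l==i).astype(np.uint8),0,2)[0][0]
    return ce[i],st[i],cv2.boxPoints(cv2.minAreaRect(cn))
for k in rng:
    a,sa,ba=blob(t,k,(252,132,370,185)); b,sb,bb=blob(s,k,(298,185,385,285))
    P,e=tri(t,a,s,b)
    print(k,a.round(1),sa,b.round(1),sb,'tri blobs',P.round(4),round(e,4),'top@z60',onz(t,*a,.06).round(4))
# drawer rim corners picked in crop
def cr(p,z): return onz(t,225+(p[0]+.5)/4-.5,120+(p[1]+.5)/4-.5,z)
pc=[cr(p,.03) for p in [(127,413),(608,391),(627,600),(138,626)]]
print('pale',np.round(pc,4),'c',np.mean(pc,0).round(4))
print('sides',[round(np.linalg.norm(pc[i]-pc[i-1]),4) for i in range(4)])
dc=[cr(p,.03) for p in [(102,55),(558,42),(570,236),(104,248)]]
print('dark',np.round(dc,4),'c',np.mean(dc,0).round(4),[round(np.linalg.norm(dc[i]-dc[i-1]),4) for i in range(4)])
print('knob',cr((105,521),.02),'block',cr((645,493),.02))
for k,(a,b) in dict(blue=((168,88),(175,211)),white=((282,78),(282,200)),yellow=((384,95),(398,210)),red=((502,85),(494,203))).items():
    A,B=cr(a,.025),cr(b,.025); d=A-B; print(k,'mid',((A+B)/2).round(4),'len',np.linalg.norm(d).round(4),'yaw',np.degrees(np.arctan2(d[1],d[0])).round(1))
for q in (pc,dc):
    d=(q[0]+q[3]-q[1]-q[2]); print('drawer yaw',np.degrees(np.arctan2(-d[0],d[1])))
```

```text
blue [267.2 153.8] [261 147  13  13 138] [324.5 198.9] [320 191  10  17 117] tri blobs [0.6654 0.0867 0.0499] 0.0004 top@z60 [0.6622 0.0864 0.06  ]Traceback (most recent call last):
  File "<stdin>", line 11, in <module>
  File "<stdin>", line 7, in blob
    return _wrapfunc(a, 'argmax', axis=axis, out=out, **kwds)
    return bound(*args, **kwds)
ValueError: attempt to get argmax of an empty sequence
```

```bash
cat > m.py <<'E'
from h import *
from bench import r
t=r.read_camera('top'); s=r.read_camera('side')
rng={'blue':((100,140,70),(125,255,255)),'yellow':((26,150,100),(34,255,255)),'red':((0,205,100),(6,255,255)),'white':((0,0,125),(180,60,255))}
def blob(c,k,box):
    h=cv2.cvtColor(c['img'],cv2.COLOR_RGB2HSV); m=cv2.inRange(h,*rng[k]); z=np.zeros_like(m); x0,y0,x1,y1=box; z[y0:y1,x0:x1]=m[y0:y1,x0:x1]
    n,l,st,ce=cv2.connectedComponentsWithStats(z)
    if n<2: return None
    i=1+np.argmax(st[1:,4]); return ce[i],st[i]
def grips(bt,bs):
    for k in rng:
        A=blob(t,k,bt); B=blob(s,k,bs)
        if A is None or B is None: print(k,A,B); continue
        P,e=tri(t,A[0],s,B[0])
        print(k,A[0].round(1),A[1],B[0].round(1),B[1],'tri',P.round(4),round(e,4),'top@z60',onz(t,*A[0],.06).round(4))
E
cat > a.py <<'E'
from m import *
h=cv2.cvtColor(t['img'],cv2.COLOR_RGB2HSV); print(h[153,323],h[154,349])
grips((252,132,370,185),(298,185,385,285))
def cr(p,z): return onz(t,225+(p[0]+.5)/4-.5,120+(p[1]+.5)/4-.5,z)
pc=[cr(p,.03) for p in [(127,413),(608,391),(627,600),(138,626)]]
print('pale',np.round(pc,4),'c',np.mean(pc,0).round(4))
print('sides',[round(np.linalg.norm(pc[i]-pc[i-1]),4) for i in range(4)])
dc=[cr(p,.03) for p in [(102,55),(558,42),(570,236),(104,248)]]
print('dark',np.round(dc,4),'c',np.mean(dc,0).round(4),[round(np.linalg.norm(dc[i]-dc[i-1]),4) for i in range(4)])
print('knob',cr((105,521),.02),'block',cr((645,493),.02))
for k,(a,b) in dict(blue=((168,88),(175,211)),white=((282,78),(282,200)),yellow=((384,95),(398,210)),red=((502,85),(494,203))).items():
    A,B=cr(a,.025),cr(b,.025); d=A-B; print(k,'mid',((A+B)/2).round(4),'len',np.linalg.norm(d).round(4),'yaw',np.degrees(np.arctan2(d[1],d[0])).round(1))
for q in (pc,dc):
    d=(q[0]+q[3]-q[1]-q[2]); print('drawer yaw',np.degrees(np.arctan2(-d[0],d[1])))
E
python3 a.py
```

```text
[ 28 255 255] [  2 244 157]
blue [267.2 153.8] [261 147  13  13 139] [324.5 199. ] [320 191  10  17 118] tri [0.6655 0.0867 0.0498] 0.0003 top@z60 [0.6623 0.0863 0.06  ]
yellow [322.5 152.8] [315 147  16  13 168] [341.  227.2] [339 227   5   2   5] tri [ 0.6583 -0.0322  0.0769] 0.0039 top@z60 [ 0.6613 -0.0335  0.06  ]
red (array([350.34210526, 151.32894737]), array([343, 145,  16,  13, 152], dtype=int32)) None
white [295.  150.4] [288 145  15  12 172] [335.1 215.8] [330 207  11  19 155] tri [0.6705 0.0257 0.0518] 0.0005 top@z60 [0.6683 0.0259 0.06  ]
pale [[ 0.5161  0.1142  0.03  ]
 [ 0.521  -0.1485  0.03  ]
 [ 0.4078 -0.1517  0.03  ]
 [ 0.4012  0.1102  0.03  ]] c [ 0.4615 -0.019   0.03  ]
sides [np.float64(0.1149), np.float64(0.2627), np.float64(0.1133), np.float64(0.262)]
dark [[ 0.7198  0.1249  0.03  ]
 [ 0.7205 -0.1324  0.03  ]
 [ 0.6082 -0.1327  0.03  ]
 [ 0.6085  0.1254  0.03  ]] c [ 0.6643 -0.0037  0.03  ] [np.float64(0.1114), np.float64(0.2572), np.float64(0.1123), np.float64(0.258)]
knob [0.45847968 0.1277303  0.02      ] block [ 0.46565457 -0.16731105  0.02      ]
blue mid [0.6654 0.0871 0.025 ] len 0.0715 yaw 2.0
white mid [0.6698 0.0249 0.025 ] len 0.0709 yaw -1.8
yellow mid [ 0.6603 -0.036   0.025 ] len 0.067 yaw 4.4
red mid [ 0.6636 -0.0963  0.025 ] len 0.0688 yaw -6.6
drawer yaw 1.254049913339577
drawer yaw 0.05583880370362541
```

```bash
cat > g.py <<'E'
import sys
from h import *
from bench import r
o=r.observe(); M=R.from_quat(o['eef_rot']).as_matrix()
p=np.array(o['position']); x,y,z,yaw=map(float,sys.argv[1:5])
off=M.T@(np.array([x,y,z])-p)
a=np.degrees(np.arctan2(M[1,1],M[0,1])); tu=-(yaw-a); tu=(tu+90)%180-90
print('t',o['clock'],'pos',p.round(4),'jaw',a.round(2),'offset',off.round(4),'turn',tu.round(2),'q6',o['qpos'][5].round(2),'w',round(o['width'],4),'F',np.round(o['contact_force'],1),'tilt',M[:,2].round(4))
E
python3 g.py 0.6655 0.087 0.15 2
```

```text
t 0.35 pos [0.2411 0.5219 0.2465] jaw 65.2 offset [-0.5677 -0.2168  0.0965] turn 63.2 q6 -0.21 w 0.0876 F [-0.6 -0.4 -0.3] tilt [-2.e-04 -3.e-04 -1.e+00]
```

Call:
servo_tool(
  steps=[
    {"fingers": 0, "offset": [-0.04, -0.015, 0], "turn": 5},
    {"fingers": 0, "offset": [-0.08, -0.03, 0], "turn": 10},
    {"fingers": 0, "offset": [-0.115, -0.044, 0], "turn": 15},
    {"fingers": 0, "offset": [-0.15, -0.057, 0], "turn": 20},
    {"fingers": 0, "offset": [-0.19, -0.072, 0], "turn": 25},
    {"fingers": 0, "offset": [-0.225, -0.086, 0], "turn": 30},
    {"fingers": 0, "offset": [-0.26, -0.1, 0], "turn": 35},
    {"fingers": 0, "offset": [-0.295, -0.113, 0], "turn": 40},
    {"fingers": 0, "offset": [-0.33, -0.126, 0], "turn": 45},
    {"fingers": 0, "offset": [-0.365, -0.14, 0], "turn": 51},
    {"fingers": 0, "offset": [-0.4, -0.153, 0], "turn": 57},
    {"fingers": 0, "offset": [-0.435, -0.166, 0], "turn": 63},
  ],
)

```text
clock: 1.35
position: [0.5675, 0.1872, 0.2468]
eef_rot: [0.695, 0.719, 0.0, 0.0]
contact_force: [1.0, 0.0, 0.1]
width: 0.0875
```

```bash
python3 g.py 0.6655 0.087 0.12 2
```

```text
t 1.35 pos [0.5675 0.1872 0.2468] jaw 1.89 offset [-0.1034  0.0946  0.1268] turn -0.11 q6 0.09 w 0.0875 F [1.  0.  0.1] tilt [ 2.e-04  1.e-04 -1.e+00]
```

Call:
servo_tool(
  steps=[
    {"fingers": 0, "offset": [-0.025, 0.023, 0.02], "turn": 0},
    {"fingers": 0, "offset": [-0.05, 0.045, 0.04], "turn": 0},
    {"fingers": 0, "offset": [-0.075, 0.068, 0.065], "turn": 0},
    {"fingers": 0, "offset": [-0.095, 0.088, 0.09], "turn": 0},
    {"fingers": 0, "offset": [-0.103, 0.095, 0.115], "turn": 0},
    {"fingers": 0, "offset": [-0.103, 0.095, 0.127], "turn": 0},
    {"fingers": 0, "offset": [-0.103, 0.095, 0.127], "turn": 0},
  ],
)

```text
clock: 1.93
position: [0.6627, 0.0893, 0.1154]
eef_rot: [0.694, 0.72, -0.002, -0.003]
contact_force: [-1.2, 0.5, -0.2]
width: 0.0882
```

```bash
python3 g.py 0.6655 0.087 0.048 2
python3 - <<'E'
from h import *
from bench import r
c=r.read_camera('wrist'); cv2.imwrite('pics/w1.png',c['img'][:,:,::-1])
c=r.read_camera('side'); crop(c['img'],230,120,430,280,4,'pics/s1.png')
E
```

```text
t 1.9333 pos [0.6627 0.0893 0.1154] jaw 2.13 offset [-0.0024  0.0033  0.0674] turn 0.13 q6 -0.08 w 0.0882 F [-1.2  0.5 -0.2] tilt [-7.6e-03  5.0e-04 -1.0e+00]
```

View pics/w1.png

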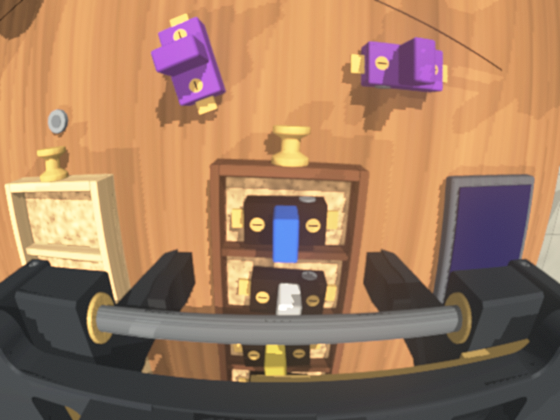

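View pics/s1.png

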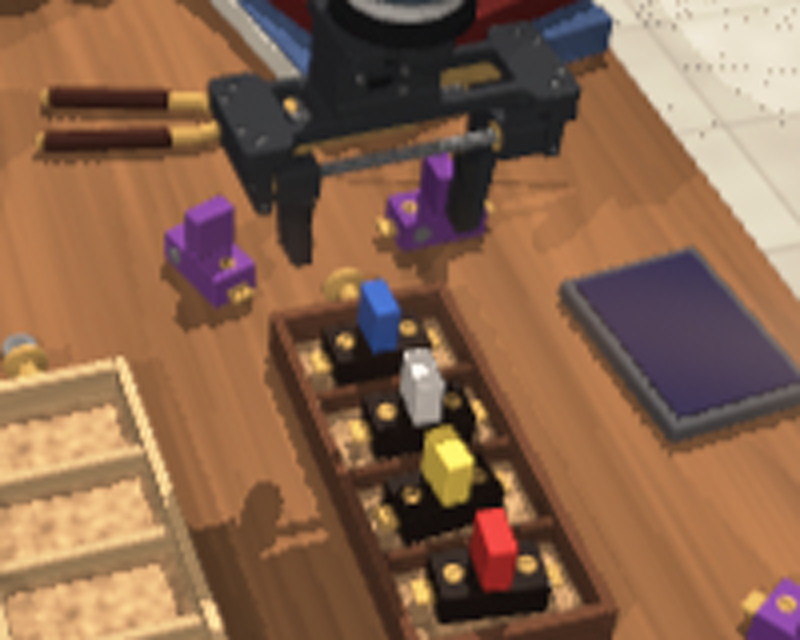

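```bash
python3 g.py 0.6655 0.087 0.048 2
```

```text
t 2.0333 pos [0.6646 0.0906 0.1199] jaw 2.25 offset [-0.0036  0.0008  0.0719] turn 0.25 q6 -0.08 w 0.0877 F [-0.5  0.9  0.1] tilt [-1.e-03  4.e-04 -1.e+00]
```

Call:
servo_tool(
  steps=[
    {"fingers": 0, "offset": [-0.003, 0.001, 0.02], "turn": 0},
    {"fingers": 0, "offset": [-0.003, 0.001, 0.045], "turn": 0},
    {"fingers": 0, "offset": [-0.003, 0.001, 0.065], "turn": 0},
    {"fingers": 0, "offset": [-0.003, 0.001, 0.072], "turn": 0},
    {"fingers": 0, "offset": [-0.003, 0.001, 0.072], "turn": 0},
    {"fingers": 0.5, "offset": [-0.003, 0.001, 0.072], "turn": 0},
    {"fingers": 0.8, "offset": [-0.003, 0.001, 0.072], "turn": 0},
    {"fingers": 1, "offset": [-0.003, 0.001, 0.072], "turn": 0},
    {"fingers": 1, "offset": [-0.003, 0.001, 0.072], "turn": 0},
    {"fingers": 1, "offset": [-0.003, 0.001, 0.072], "turn": 0},
  ],
)

```text
clock: 2.87
position: [0.667, 0.0866, 0.0488]
eef_rot: [0.693, 0.721, 0.001, 0.001]
contact_force: [-0.5, -0.4, 0.3]
width: 0.0571
```

```bash
python3 g.py 0.6655 0.087 0.048 2
python3 - <<'E'
from h import *
from bench import r
c=r.read_camera('side'); crop(c['img'],230,120,430,280,4,'pics/s2.png')
E
```

```text
t 2.8667 pos [0.667  0.0866 0.0488] jaw 2.2 offset [ 0.0004 -0.0015  0.0008] turn 0.2 q6 -0.09 w 0.0571 F [-0.5 -0.4  0.3] tilt [ 1.5e-03 -1.0e-04 -1.0e+00]
```

View pics/s2.png

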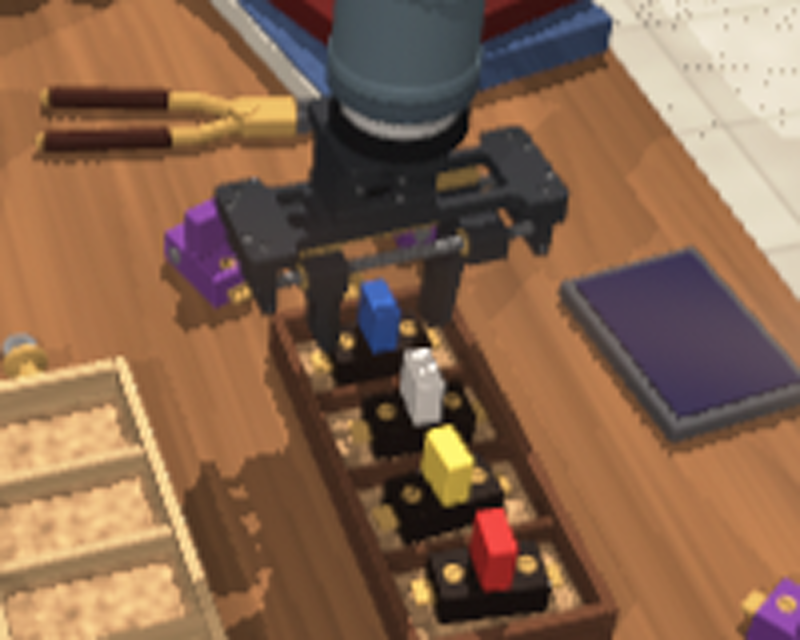

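Call:
servo_tool(
  steps=[
    {"fingers": 1, "offset": [0, 0, 0], "turn": 0},
    {"fingers": 1, "offset": [0, 0, 0], "turn": 0},
    {"fingers": 1, "offset": [0, 0, 0], "turn": 0},
    {"fingers": 1, "offset": [0, 0, 0], "turn": 0},
    {"fingers": 1, "offset": [0, 0, 0], "turn": 0},
    {"fingers": 1, "offset": [0, 0, 0], "turn": 0},
    {"fingers": 1, "offset": [0, 0, 0], "turn": 0},
    {"fingers": 1, "offset": [0, 0, 0], "turn": 0},
  ],
)

```text
clock: 3.58
position: [0.6664, 0.0866, 0.0476]
eef_rot: [0.693, 0.721, -0.0, -0.0]
contact_force: [0.2, -1.3, 0.1]
width: 0.0158
```

```bash
python3 g.py 0.6655 0.087 0.12 2
```

```text
t 3.5833 pos [0.6664 0.0866 0.0476] jaw 2.2 offset [ 0.0004 -0.0009 -0.0724] turn 0.2 q6 -0.09 w 0.0158 F [ 0.2 -1.3  0.1] tilt [-1.e-04 -0.e+00 -1.e+00]
```

Call:
servo_tool(
  steps=[
    {"fingers": 1, "offset": [0, 0, -0.012], "turn": 0},
    {"fingers": 1, "offset": [0, 0, -0.032], "turn": 0},
    {"fingers": 1, "offset": [0, 0, -0.052], "turn": 0},
    {"fingers": 1, "offset": [0, -0.01, -0.065], "turn": 0},
    {"fingers": 1, "offset": [0, -0.03, -0.07], "turn": 0},
    {"fingers": 1, "offset": [0.003, -0.06, -0.07], "turn": 0},
    {"fingers": 1, "offset": [0.006, -0.09, -0.07], "turn": 0},
    {"fingers": 1, "offset": [0.009, -0.12, -0.07], "turn": 0},
    {"fingers": 1, "offset": [0.01, -0.15, -0.07], "turn": 0},
    {"fingers": 1, "offset": [0.01, -0.18, -0.07], "turn": 0},
    {"fingers": 1, "offset": [0.01, -0.2, -0.07], "turn": 0},
    {"fingers": 1, "offset": [0.01, -0.207, -0.07], "turn": 1},
  ],
)

```text
clock: 4.58
position: [0.4561, 0.089, 0.1178]
eef_rot: [0.7, 0.715, -0.001, -0.001]
contact_force: [-1.4, 0.1, -1.3]
width: 0.0161
```

```bash
python3 - <<'E'
from h import *
from bench import r
c=r.read_camera('side'); crop(c['img'],190,120,390,280,4,'pics/s3.png')
E
python3 g.py 0.4594 0.074 0.049 1.3
```

```text
t 4.6333 pos [0.4567 0.0889 0.118 ] jaw 1.1 offset [-0.015   0.0025  0.0689] turn -0.2 q6 -0.08 w 0.016 F [ 0.5  0.9 -1.4] tilt [-0.0013  0.     -1.    ]
```

View pics/s3.png

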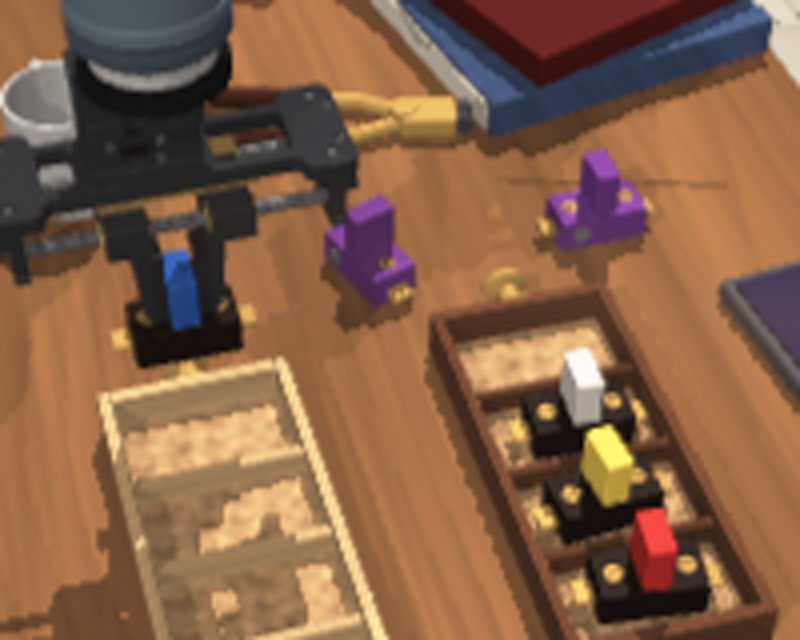

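Call:
servo_tool(
  steps=[
    {"fingers": 1, "offset": [-0.01, 0.002, 0], "turn": 0},
    {"fingers": 1, "offset": [-0.015, 0.003, 0], "turn": 0},
    {"fingers": 1, "offset": [-0.015, 0.003, 0.015], "turn": 0},
    {"fingers": 1, "offset": [-0.015, 0.003, 0.03], "turn": 0},
    {"fingers": 1, "offset": [-0.015, 0.003, 0.045], "turn": 0},
    {"fingers": 1, "offset": [-0.015, 0.003, 0.055], "turn": 0},
    {"fingers": 1, "offset": [-0.015, 0.003, 0.062], "turn": 0},
    {"fingers": 1, "offset": [-0.015, 0.003, 0.065], "turn": 0},
    {"fingers": 1, "offset": [-0.015, 0.003, 0.067], "turn": 0},
    {"fingers": 1, "offset": [-0.015, 0.003, 0.069], "turn": 0},
    {"fingers": 1, "offset": [-0.015, 0.003, 0.069], "turn": 0},
  ],
)

```text
clock: 5.55
position: [0.4629, 0.0737, 0.0489]
eef_rot: [0.7, 0.715, 0.0, 0.0]
contact_force: [-1.2, 0.5, -2.5]
width: 0.0159
```

```bash
python3 g.py 0.4594 0.074 0.0475 1.3
python3 - <<'E'
from h import *
from bench import r
c=r.read_camera('side'); crop(c['img'],190,120,390,280,4,'pics/s4.png')
E
```

```text
t 5.55 pos [0.4629 0.0737 0.0489] jaw 1.21 offset [ 0.0004 -0.0035  0.0014] turn -0.09 q6 -0.12 w 0.0159 F [-1.2  0.5 -2.5] tilt [ 6.e-04 -1.e-04 -1.e+00]
```

View pics/s4.png

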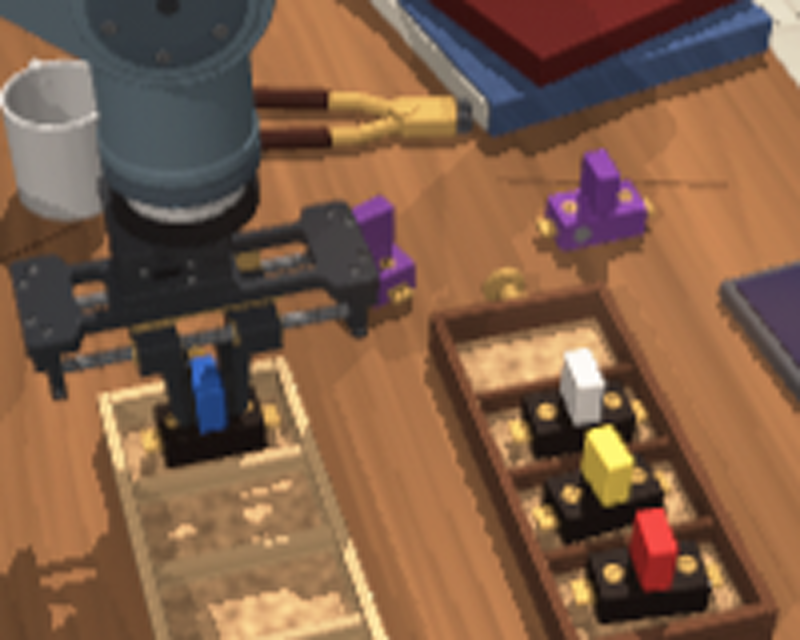

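Call:
servo_tool(
  steps=[
    {"fingers": 1, "offset": [0, -0.003, 0], "turn": 0},
    {"fingers": 1, "offset": [0, -0.003, 0.001], "turn": 0},
    {"fingers": 1, "offset": [0, -0.003, 0.0015], "turn": 0},
    {"fingers": 1, "offset": [0, -0.003, 0.0015], "turn": 0},
    {"fingers": 0.5, "offset": [0, -0.003, 0.0015], "turn": 0},
    {"fingers": 0, "offset": [0, -0.003, 0.001], "turn": 0},
    {"fingers": 0, "offset": [0, -0.003, 0.001], "turn": 0},
    {"fingers": 0, "offset": [0, -0.003, 0.001], "turn": 0},
    {"fingers": 0, "offset": [0, -0.003, 0.001], "turn": 0},
    {"fingers": 0, "offset": [0, -0.003, -0.02], "turn": 0},
    {"fingers": 0, "offset": [0, -0.003, -0.045], "turn": 0},
    {"fingers": 0, "offset": [0, -0.003, -0.07], "turn": 0},
  ],
)

```text
clock: 6.6
position: [0.4588, 0.0737, 0.1189]
eef_rot: [0.7, 0.714, -0.001, -0.001]
contact_force: [0.6, 1.4, 0.0]
width: 0.067
```

```bash
python3 - <<'E'
from h import *
from bench import r
c=r.read_camera('side'); crop(c['img'],190,120,390,280,4,'pics/s5.png')
E
python3 g.py 0.670 0.0255 0.125 -1.8
```

```text
t 6.65 pos [0.4623 0.0736 0.124 ] jaw 1.22 offset [-0.0525  0.2067  0.0004] turn 3.02 q6 -0.12 w 0.0713 F [3.3 1.6 2.4] tilt [ 6.2e-03 -5.0e-04 -1.0e+00]
```

View pics/s5.png

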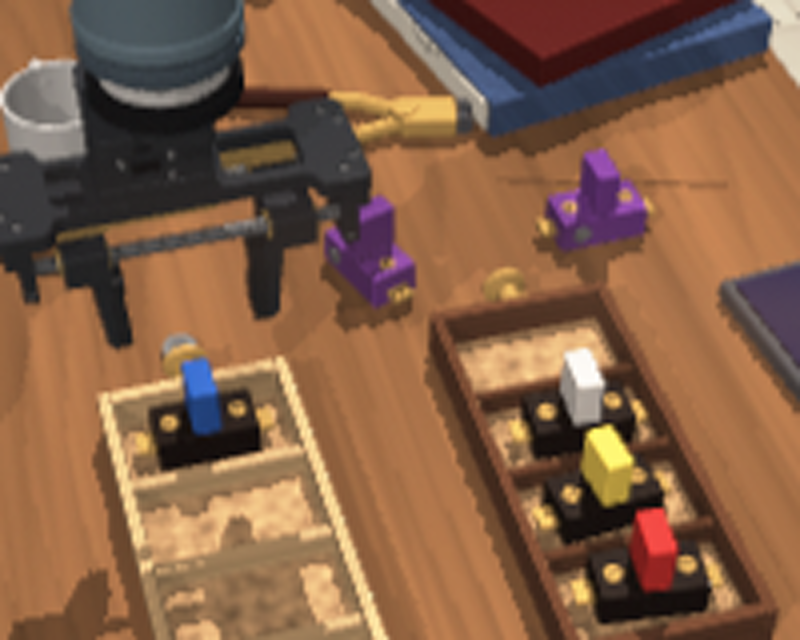

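Call:
servo_tool(
  steps=[
    {"fingers": 0, "offset": [-0.01, 0.03, 0], "turn": 1},
    {"fingers": 0, "offset": [-0.018, 0.065, 0], "turn": 2},
    {"fingers": 0, "offset": [-0.026, 0.1, 0], "turn": 3},
    {"fingers": 0, "offset": [-0.034, 0.135, 0], "turn": 3},
    {"fingers": 0, "offset": [-0.042, 0.17, 0], "turn": 3},
    {"fingers": 0, "offset": [-0.05, 0.195, 0], "turn": 3},
    {"fingers": 0, "offset": [-0.052, 0.207, 0], "turn": 3},
    {"fingers": 0, "offset": [-0.052, 0.207, 0], "turn": 3},
    {"fingers": 0, "offset": [-0.052, 0.207, 0], "turn": 3},
  ],
)

```text
clock: 7.4
position: [0.6673, 0.0259, 0.1178]
eef_rot: [0.718, 0.696, -0.0, -0.001]
contact_force: [0.1, 0.3, 0.7]
width: 0.0882
```

```bash
python3 g.py 0.670 0.0255 0.0475 -1.8
```

```text
t 7.4 pos [0.6673 0.0259 0.1178] jaw -1.81 offset [-0.0004  0.0028  0.0703] turn -0.01 q6 -0.11 w 0.0882 F [0.1 0.3 0.7] tilt [-1.3e-03  2.0e-04 -1.0e+00]
```

Call:
servo_tool(
  steps=[
    {"fingers": 0, "offset": [0, 0.002, 0.02], "turn": 0},
    {"fingers": 0, "offset": [0, 0.002, 0.042], "turn": 0},
    {"fingers": 0.2, "offset": [0, 0.002, 0.06], "turn": 0},
    {"fingers": 0.5, "offset": [0, 0.002, 0.07], "turn": 0},
    {"fingers": 0.8, "offset": [0, 0.002, 0.071], "turn": 0},
    {"fingers": 1, "offset": [0, 0.002, 0.071], "turn": 0},
    {"fingers": 1, "offset": [0, 0.002, 0.071], "turn": 0},
    {"fingers": 1, "offset": [0, 0.002, 0.071], "turn": 0},
    {"fingers": 1, "offset": [0, 0.002, 0.071], "turn": 0},
    {"fingers": 1, "offset": [0, 0.002, 0.071], "turn": 0},
    {"fingers": 1, "offset": [0, 0.002, 0.071], "turn": 0},
    {"fingers": 1, "offset": [0, 0.002, 0.071], "turn": 0},
  ],
)

```text
clock: 8.4
position: [0.6697, 0.0259, 0.0481]
eef_rot: [0.718, 0.696, 0.0, 0.0]
contact_force: [0.0, -0.1, 0.6]
width: 0.0237
```

Call:
servo_tool(
  steps=[
    {"fingers": 1, "offset": [0, 0, 0], "turn": 0},
    {"fingers": 1, "offset": [0, 0, 0], "turn": 0},
    {"fingers": 1, "offset": [0, 0, 0], "turn": 0},
    {"fingers": 1, "offset": [0, 0, 0], "turn": 0},
  ],
)

```text
clock: 8.73
position: [0.6697, 0.026, 0.0479]
eef_rot: [0.718, 0.696, 0.0, 0.0]
contact_force: [-0.7, 0.5, 1.2]
width: 0.0157
```

```bash
python3 g.py 0.4608 0.012 0.118 1.3
```

```text
t 8.7333 pos [0.6697 0.026  0.0479] jaw -1.8 offset [-0.0205 -0.2084 -0.0702] turn -3.1 q6 -0.11 w 0.0157 F [-0.7  0.5  1.2] tilt [ 4.e-04 -0.e+00 -1.e+00]
```

Call:
servo_tool(
  steps=[
    {"fingers": 1, "offset": [0, 0, -0.012], "turn": 0},
    {"fingers": 1, "offset": [0, 0, -0.032], "turn": 0},
    {"fingers": 1, "offset": [0, 0, -0.052], "turn": 0},
    {"fingers": 1, "offset": [0, -0.01, -0.065], "turn": 0},
    {"fingers": 1, "offset": [-0.003, -0.03, -0.07], "turn": 0},
    {"fingers": 1, "offset": [-0.006, -0.06, -0.07], "turn": -1},
    {"fingers": 1, "offset": [-0.009, -0.09, -0.07], "turn": -2},
    {"fingers": 1, "offset": [-0.012, -0.12, -0.07], "turn": -3},
    {"fingers": 1, "offset": [-0.015, -0.15, -0.07], "turn": -3},
    {"fingers": 1, "offset": [-0.018, -0.18, -0.07], "turn": -3},
    {"fingers": 1, "offset": [-0.02, -0.2, -0.07], "turn": -3},
    {"fingers": 1, "offset": [-0.02, -0.208, -0.07], "turn": -3},
  ],
)

```text
clock: 9.73
position: [0.4579, 0.0128, 0.1176]
eef_rot: [0.7, 0.714, -0.001, -0.001]
contact_force: [0.3, -0.3, -1.1]
width: 0.0159
```

Call:
servo_tool(
  steps=[
    {"fingers": 1, "offset": [0, 0, 0], "turn": 0},
    {"fingers": 1, "offset": [0, 0, 0], "turn": 0},
  ],
)

```text
clock: 9.9
position: [0.4621, 0.0123, 0.1186]
eef_rot: [0.7, 0.714, 0.001, 0.001]
contact_force: [0.7, -0.8, -1.4]
width: 0.0161
```

```bash
python3 - <<'E'
from h import *
from bench import r
c=r.read_camera('side'); crop(c['img'],190,150,390,310,4,'pics/s6.png')
E
python3 g.py 0.4608 0.012 0.0478 1.3
```

```text
t 9.95 pos [0.4626 0.0122 0.1186] jaw 1.19 offset [-0.0002 -0.002   0.0708] turn -0.11 q6 -0.25 w 0.0158 F [ 0.2  0.4 -1.2] tilt [ 2.3e-03 -4.0e-04 -1.0e+00]
```

View pics/s6.png

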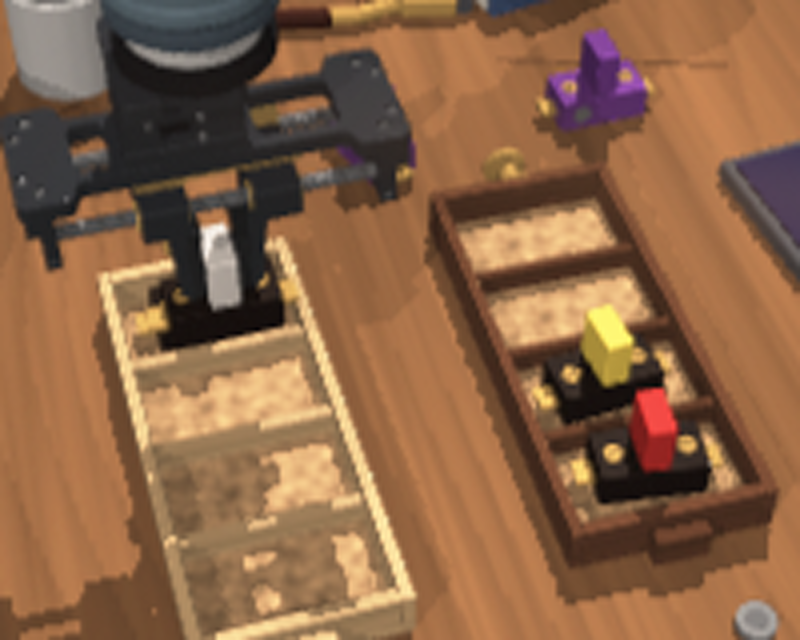

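Call:
servo_tool(
  steps=[
    {"fingers": 1, "offset": [0, 0, 0.015], "turn": 0},
    {"fingers": 1, "offset": [0, 0, 0.03], "turn": 0},
    {"fingers": 1, "offset": [0, 0, 0.045], "turn": 0},
    {"fingers": 1, "offset": [0, 0, 0.055], "turn": 0},
    {"fingers": 1, "offset": [0, 0, 0.062], "turn": 0},
    {"fingers": 1, "offset": [0, 0, 0.065], "turn": 0},
    {"fingers": 1, "offset": [0, 0, 0.067], "turn": 0},
    {"fingers": 1, "offset": [0, 0, 0.069], "turn": 0},
    {"fingers": 1, "offset": [0, 0, 0.07], "turn": 0},
    {"fingers": 1, "offset": [0, 0, 0.07], "turn": 0},
    {"fingers": 1, "offset": [0, 0, 0.07], "turn": 0},
  ],
)

```text
clock: 10.87
position: [0.4614, 0.0124, 0.0481]
eef_rot: [0.7, 0.714, 0.0, 0.0]
contact_force: [0.5, 0.8, -1.4]
width: 0.0158
```

```bash
python3 g.py 0.4608 0.012 0.0478 1.3
```

```text
t 10.8667 pos [0.4614 0.0124 0.0481] jaw 1.2 offset [-0.0004 -0.0006  0.0003] turn -0.1 q6 -0.25 w 0.0158 F [ 0.5  0.8 -1.4] tilt [ 8.e-04 -2.e-04 -1.e+00]
```

Call:
servo_tool(
  steps=[
    {"fingers": 1, "offset": [0, 0, 0.0005], "turn": 0},
    {"fingers": 1, "offset": [0, 0, 0.0005], "turn": 0},
    {"fingers": 0.7, "offset": [0, 0, 0.0005], "turn": 0},
    {"fingers": 0.3, "offset": [0, 0, 0.0005], "turn": 0},
    {"fingers": 0, "offset": [0, 0, 0], "turn": 0},
    {"fingers": 0, "offset": [0, 0, 0], "turn": 0},
    {"fingers": 0, "offset": [0, 0, 0], "turn": 0},
    {"fingers": 0, "offset": [0, 0, 0], "turn": 0},
    {"fingers": 0, "offset": [0, 0, -0.02], "turn": 0},
    {"fingers": 0, "offset": [0, 0, -0.045], "turn": 0},
    {"fingers": 0, "offset": [0, 0, -0.065], "turn": 0},
    {"fingers": 0, "offset": [0, 0, -0.07], "turn": 0},
  ],
)

```text
clock: 11.87
position: [0.463, 0.0121, 0.1207]
eef_rot: [0.7, 0.715, 0.001, 0.002]
contact_force: [0.3, 0.8, 0.0]
width: 0.0804
```

```bash
sed -i "s/'yellow':((26,150,100)/'yellow':((24,120,70)/; s/'red':((0,205,100)/'red':((0,190,60)/" m.py
python3 - <<'E'
from m import *
crop(s['img'],190,150,390,310,4,'pics/s7.png')
grips((310,132,370,185),(298,185,385,285))
A=blob(t,'red',(310,132,370,185))[0]; print(onz(t,*A,.05))
E
python3 g.py 0.663 -0.0345 0.118 4.4
```

```text
blue None None
yellow [322.6 153. ] [315 146  17  15 195] [341.9 231.4] [337 226  11  12  70] tri [ 0.6615 -0.0335  0.0642] 0.0035 top@z60 [ 0.6609 -0.0336  0.06  ]
red [350.3 151.5] [343 145  16  13 162] [352.3 260.1] [348 248  11  20 114] tri [ 0.6667 -0.0966  0.0414] 0.0027 top@z60 [ 0.6626 -0.0939  0.06  ]
white None None
[ 0.66554708 -0.09547139  0.05      ]
t 11.9667 pos [0.4619 0.0123 0.1186] jaw 1.21 offset [-0.051   0.2     0.0012] turn -3.19 q6 -0.25 w 0.0873 F [-0.2 -0.4 -0.8] tilt [ 2.8e-03 -6.0e-04 -1.0e+00]
```

View pics/s7.png

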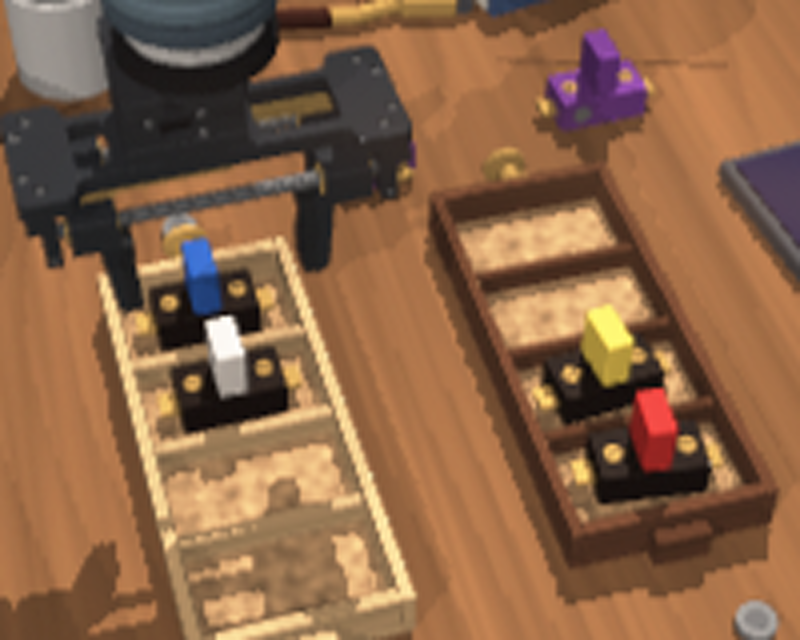

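Call:
servo_tool(
  steps=[
    {"fingers": 0, "offset": [-0.01, 0.03, 0], "turn": -1},
    {"fingers": 0, "offset": [-0.018, 0.065, 0], "turn": -2},
    {"fingers": 0, "offset": [-0.026, 0.1, 0], "turn": -3},
    {"fingers": 0, "offset": [-0.034, 0.135, 0], "turn": -3.2},
    {"fingers": 0, "offset": [-0.042, 0.17, 0], "turn": -3.2},
    {"fingers": 0, "offset": [-0.05, 0.19, 0], "turn": -3.2},
    {"fingers": 0, "offset": [-0.051, 0.2, 0], "turn": -3.2},
    {"fingers": 0, "offset": [-0.051, 0.201, 0], "turn": -3.2},
    {"fingers": 0, "offset": [-0.051, 0.201, 0], "turn": -3.2},
    {"fingers": 0, "offset": [-0.051, 0.201, 0], "turn": -3.2},
  ],
)

```text
clock: 12.8
position: [0.6615, -0.0338, 0.116]
eef_rot: [0.679, 0.734, -0.001, -0.001]
contact_force: [0.8, -0.2, 0.1]
width: 0.0882
```

```bash
python3 g.py 0.663 -0.0345 0.0478 4.4
```

```text
t 12.8 pos [ 0.6615 -0.0338  0.116 ] jaw 4.41 offset [-0.0009  0.0016  0.0682] turn 0.01 q6 -0.31 w 0.0882 F [ 0.8 -0.2  0.1] tilt [-3.e-03  7.e-04 -1.e+00]
```

Call:
servo_tool(
  steps=[
    {"fingers": 0, "offset": [0, 0.001, 0.02], "turn": 0},
    {"fingers": 0, "offset": [0, 0.001, 0.042], "turn": 0},
    {"fingers": 0.2, "offset": [0, 0.001, 0.06], "turn": 0},
    {"fingers": 0.5, "offset": [0, 0.001, 0.069], "turn": 0},
    {"fingers": 0.8, "offset": [0, 0.001, 0.07], "turn": 0},
    {"fingers": 1, "offset": [0, 0.001, 0.07], "turn": 0},
    {"fingers": 1, "offset": [0, 0.001, 0.07], "turn": 0},
    {"fingers": 1, "offset": [0, 0.001, 0.07], "turn": 0},
    {"fingers": 1, "offset": [0, 0.001, 0.07], "turn": 0},
    {"fingers": 1, "offset": [0, 0.001, 0.07], "turn": 0},
    {"fingers": 1, "offset": [0, 0.001, 0.07], "turn": 0},
    {"fingers": 1, "offset": [0, 0.001, 0.07], "turn": 0},
  ],
)

```text
clock: 13.8
position: [0.6642, -0.0342, 0.0481]
eef_rot: [0.679, 0.734, 0.0, 0.0]
contact_force: [0.3, 0.4, 0.0]
width: 0.0232
```

Call:
servo_tool(
  steps=[
    {"fingers": 1, "offset": [0, 0, 0], "turn": 0},
    {"fingers": 1, "offset": [0, 0, 0], "turn": 0},
    {"fingers": 1, "offset": [0, 0, 0], "turn": 0},
    {"fingers": 1, "offset": [0, 0, 0], "turn": 0},
  ],
)

```text
clock: 14.13
position: [0.6641, -0.0342, 0.0478]
eef_rot: [0.679, 0.734, 0.0, 0.0]
contact_force: [-0.3, 0.4, 1.6]
width: 0.0156
```

```bash
python3 g.py 0.4622 -0.050 0.118 1.3
```

```text
t 14.1333 pos [ 0.6641 -0.0342  0.0478] jaw 4.4 offset [-2.000e-04 -2.025e-01 -7.020e-02] turn 3.1 q6 -0.31 w 0.0156 F [-0.3  0.4  1.6] tilt [ 1.e-04 -0.e+00 -1.e+00]
```

Call:
servo_tool(
  steps=[
    {"fingers": 1, "offset": [0, 0, -0.012], "turn": 0},
    {"fingers": 1, "offset": [0, 0, -0.032], "turn": 0},
    {"fingers": 1, "offset": [0, 0, -0.052], "turn": 0},
    {"fingers": 1, "offset": [0, -0.01, -0.065], "turn": 0},
    {"fingers": 1, "offset": [0, -0.03, -0.07], "turn": 0},
    {"fingers": 1, "offset": [0, -0.06, -0.07], "turn": 1},
    {"fingers": 1, "offset": [0, -0.09, -0.07], "turn": 2},
    {"fingers": 1, "offset": [0, -0.12, -0.07], "turn": 3},
    {"fingers": 1, "offset": [0, -0.15, -0.07], "turn": 3},
    {"fingers": 1, "offset": [0, -0.18, -0.07], "turn": 3},
    {"fingers": 1, "offset": [0, -0.197, -0.07], "turn": 3},
    {"fingers": 1, "offset": [0, -0.2025, -0.07], "turn": 3},
  ],
)

```text
clock: 15.13
position: [0.4596, -0.0494, 0.1178]
eef_rot: [0.699, 0.716, -0.0, -0.001]
contact_force: [0.6, 0.0, -0.9]
width: 0.0155
```

Call:
servo_tool(
  steps=[
    {"fingers": 1, "offset": [0, 0, 0], "turn": 0},
    {"fingers": 1, "offset": [0, 0, 0], "turn": 0},
    {"fingers": 1, "offset": [0, 0, 0], "turn": 0},
  ],
)

```text
clock: 15.38
position: [0.4637, -0.0501, 0.1184]
eef_rot: [0.698, 0.716, 0.0, 0.001]
contact_force: [0.5, -0.3, -0.8]
width: 0.0159
```

```bash
python3 - <<'E'
from h import *
from bench import r
c=r.read_camera('side'); crop(c['img'],190,150,390,310,4,'pics/s8.png')
E
python3 g.py 0.4622 -0.050 0.0478 1.3
```

```text
t 15.4333 pos [ 0.4635 -0.05    0.1182] jaw 1.41 offset [ 0.     -0.0014  0.0704] turn 0.11 q6 -0.39 w 0.0156 F [ 0.3 -0.1 -1.4] tilt [ 1.3e-03 -4.0e-04 -1.0e+00]
```

View pics/s8.png

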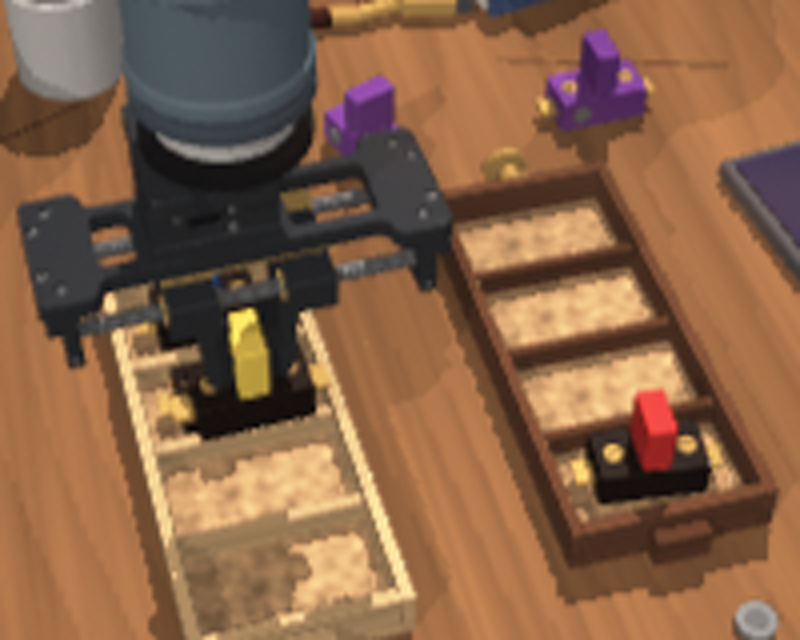

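Yellow is held upright over bay 3; lower it.

Call:
servo_tool(
  steps=[
    {"fingers": 1, "offset": [0, -0.001, 0.015], "turn": 0},
    {"fingers": 1, "offset": [0, -0.001, 0.03], "turn": 0},
    {"fingers": 1, "offset": [0, -0.001, 0.045], "turn": 0},
    {"fingers": 1, "offset": [0, -0.001, 0.055], "turn": 0},
    {"fingers": 1, "offset": [0, -0.001, 0.062], "turn": 0},
    {"fingers": 1, "offset": [0, -0.001, 0.065], "turn": 0},
    {"fingers": 1, "offset": [0, -0.001, 0.067], "turn": 0},
    {"fingers": 1, "offset": [0, -0.001, 0.069], "turn": 0},
    {"fingers": 1, "offset": [0, -0.001, 0.07], "turn": 0},
    {"fingers": 1, "offset": [0, -0.001, 0.07], "turn": 0},
    {"fingers": 1, "offset": [0, -0.001, 0.07], "turn": 0},
  ],
)

```text
clock: 16.35
position: [0.4614, -0.0499, 0.0481]
eef_rot: [0.698, 0.716, 0.0, 0.0]
contact_force: [0.6, -0.2, -2.2]
width: 0.0158
```

```bash
python3 g.py 0.4622 -0.050 0.0478 1.3
```

```text
t 16.35 pos [ 0.4614 -0.0499  0.0481] jaw 1.4 offset [-0.0001  0.0008  0.0003] turn 0.1 q6 -0.39 w 0.0158 F [ 0.6 -0.2 -2.2] tilt [ 7.e-04 -3.e-04 -1.e+00]
```

Call:
servo_tool(
  steps=[
    {"fingers": 1, "offset": [0, 0, 0.0005], "turn": 0},
    {"fingers": 1, "offset": [0, 0, 0.0005], "turn": 0},
    {"fingers": 0.7, "offset": [0, 0, 0.0005], "turn": 0},
    {"fingers": 0.3, "offset": [0, 0, 0.0005], "turn": 0},
    {"fingers": 0, "offset": [0, 0, 0], "turn": 0},
    {"fingers": 0, "offset": [0, 0, 0], "turn": 0},
    {"fingers": 0, "offset": [0, 0, 0], "turn": 0},
    {"fingers": 0, "offset": [0, 0, 0], "turn": 0},
    {"fingers": 0, "offset": [0, 0, -0.02], "turn": 0},
    {"fingers": 0, "offset": [0, 0, -0.045], "turn": 0},
    {"fingers": 0, "offset": [0, 0, -0.065], "turn": 0},
    {"fingers": 0, "offset": [0, 0, -0.07], "turn": 0},
  ],
)

```text
clock: 17.35
position: [0.4631, -0.0504, 0.1207]
eef_rot: [0.698, 0.716, 0.001, 0.002]
contact_force: [-0.1, 0.3, 0.4]
width: 0.0802
```

```bash
python3 - <<'E'
from h import *
from bench import r
s=r.read_camera('side'); crop(s['img'],190,170,390,330,4,'pics/s9.png')
E
python3 g.py 0.665 -0.096 0.118 -6.6
```

```text
t 17.4 pos [ 0.4629 -0.0504  0.1202] jaw 1.41 offset [-0.0506  0.2009  0.0032] turn 8.01 q6 -0.39 w 0.0843 F [ 0.9 -0.6  0.5] tilt [ 0.0047 -0.0018 -1.    ]
```

View pics/s9.png

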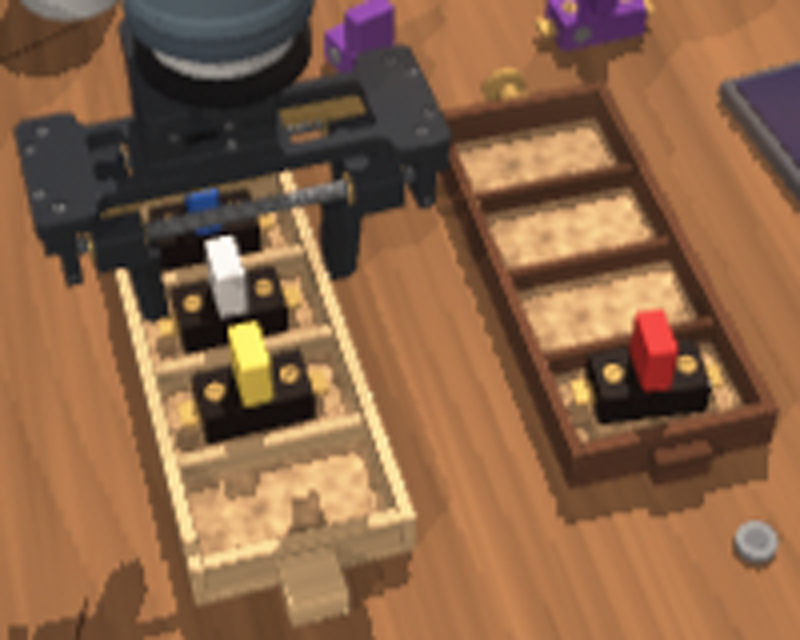

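Call:
servo_tool(
  steps=[
    {"fingers": 0, "offset": [-0.01, 0.03, 0], "turn": 2},
    {"fingers": 0, "offset": [-0.018, 0.065, 0], "turn": 4},
    {"fingers": 0, "offset": [-0.026, 0.1, 0], "turn": 6},
    {"fingers": 0, "offset": [-0.034, 0.135, 0], "turn": 8},
    {"fingers": 0, "offset": [-0.042, 0.17, 0], "turn": 8},
    {"fingers": 0, "offset": [-0.05, 0.19, 0], "turn": 8},
    {"fingers": 0, "offset": [-0.0505, 0.2, 0], "turn": 8},
    {"fingers": 0, "offset": [-0.0505, 0.202, 0], "turn": 8},
    {"fingers": 0, "offset": [-0.0505, 0.202, 0], "turn": 8},
    {"fingers": 0, "offset": [-0.0505, 0.202, 0], "turn": 8},
  ],
)

```text
clock: 18.23
position: [0.663, -0.0948, 0.1162]
eef_rot: [0.747, 0.665, -0.001, -0.001]
contact_force: [-0.2, 0.2, -0.4]
width: 0.088
```

```bash
python3 - <<'E'
from h import *
from bench import r
s=r.read_camera('side'); crop(s['img'],250,170,450,330,4,'pics/s10.png')
E
python3 g.py 0.665 -0.096 0.0478 -6.6
```

```text
t 18.2833 pos [ 0.663  -0.0948  0.1167] jaw -6.59 offset [-0.001   0.0022  0.0689] turn 0.01 q6 -0.2 w 0.0883 F [-0.5 -0.9  0.4] tilt [-2.e-03  6.e-04 -1.e+00]
```

View pics/s10.png

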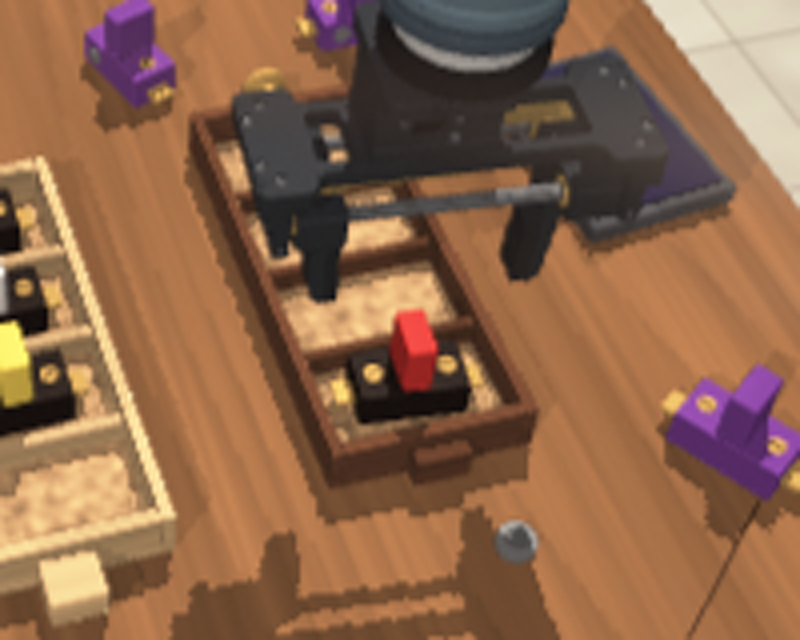

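Call:
servo_tool(
  steps=[
    {"fingers": 0, "offset": [-0.001, 0.001, 0.02], "turn": 0},
    {"fingers": 0, "offset": [-0.001, 0.001, 0.042], "turn": 0},
    {"fingers": 0.2, "offset": [-0.001, 0.001, 0.06], "turn": 0},
    {"fingers": 0.5, "offset": [-0.001, 0.001, 0.069], "turn": 0},
    {"fingers": 0.8, "offset": [-0.001, 0.001, 0.07], "turn": 0},
    {"fingers": 1, "offset": [-0.001, 0.001, 0.07], "turn": 0},
    {"fingers": 1, "offset": [-0.001, 0.001, 0.07], "turn": 0},
    {"fingers": 1, "offset": [-0.001, 0.001, 0.07], "turn": 0},
    {"fingers": 1, "offset": [-0.001, 0.001, 0.07], "turn": 0},
    {"fingers": 1, "offset": [-0.001, 0.001, 0.07], "turn": 0},
    {"fingers": 1, "offset": [-0.001, 0.001, 0.07], "turn": 0},
    {"fingers": 1, "offset": [-0.001, 0.001, 0.07], "turn": 0},
  ],
)

```text
clock: 19.28
position: [0.6654, -0.0965, 0.0481]
eef_rot: [0.747, 0.665, 0.0, 0.0]
contact_force: [0.6, -0.3, 0.3]
width: 0.0236
```

Call:
servo_tool(
  steps=[
    {"fingers": 1, "offset": [0, 0, 0], "turn": 0},
    {"fingers": 1, "offset": [0, 0, 0], "turn": 0},
    {"fingers": 1, "offset": [0, 0, 0], "turn": 0},
    {"fingers": 1, "offset": [0, 0, 0], "turn": 0},
  ],
)

```text
clock: 19.62
position: [0.6654, -0.0965, 0.0479]
eef_rot: [0.747, 0.665, 0.0, 0.0]
contact_force: [-0.2, 0.6, 1.3]
width: 0.0158
```

```bash
python3 g.py 0.4636 -0.112 0.118 1.3
```

```text
t 19.6167 pos [ 0.6654 -0.0965  0.0479] jaw -6.6 offset [-0.0386 -0.1986 -0.0702] turn -7.9 q6 -0.2 w 0.0158 F [-0.2  0.6  1.3] tilt [ 3.e-04 -1.e-04 -1.e+00]
```

Call:
servo_tool(
  steps=[
    {"fingers": 1, "offset": [0, 0, -0.012], "turn": 0},
    {"fingers": 1, "offset": [0, 0, -0.032], "turn": 0},
    {"fingers": 1, "offset": [0, 0, -0.052], "turn": 0},
    {"fingers": 1, "offset": [-0.002, -0.01, -0.065], "turn": 0},
    {"fingers": 1, "offset": [-0.006, -0.03, -0.07], "turn": -1},
    {"fingers": 1, "offset": [-0.012, -0.06, -0.07], "turn": -2.5},
    {"fingers": 1, "offset": [-0.018, -0.09, -0.07], "turn": -4},
    {"fingers": 1, "offset": [-0.024, -0.12, -0.07], "turn": -6},
    {"fingers": 1, "offset": [-0.03, -0.15, -0.07], "turn": -8},
    {"fingers": 1, "offset": [-0.035, -0.178, -0.07], "turn": -8},
    {"fingers": 1, "offset": [-0.0385, -0.194, -0.07], "turn": -8},
    {"fingers": 1, "offset": [-0.0385, -0.1985, -0.07], "turn": -8},
  ],
)

```text
clock: 20.62
position: [0.4611, -0.1116, 0.1179]
eef_rot: [0.699, 0.715, -0.0, -0.001]
contact_force: [0.4, -0.6, -1.3]
width: 0.016
```

Call:
servo_tool(
  steps=[
    {"fingers": 1, "offset": [0, 0, 0], "turn": 0},
    {"fingers": 1, "offset": [0, 0, 0], "turn": 0},
    {"fingers": 1, "offset": [0, 0, 0], "turn": 0},
  ],
)

```text
clock: 20.87
position: [0.4649, -0.1122, 0.1183]
eef_rot: [0.698, 0.716, 0.0, 0.001]
contact_force: [-0.2, -0.1, -1.6]
width: 0.0158
```

```bash
python3 - <<'E'
from h import *
from bench import r
c=r.read_camera('side'); crop(c['img'],190,170,390,330,4,'pics/s11.png')
E
python3 g.py 0.4636 -0.112 0.0478 1.3
```

```text
t 20.9167 pos [ 0.4648 -0.1121  0.1181] jaw 1.42 offset [ 0.0001 -0.0013  0.0703] turn 0.12 q6 -0.51 w 0.0153 F [0.4 0.8 0.4] tilt [ 1.e-03 -4.e-04 -1.e+00]
```

View pics/s11.png

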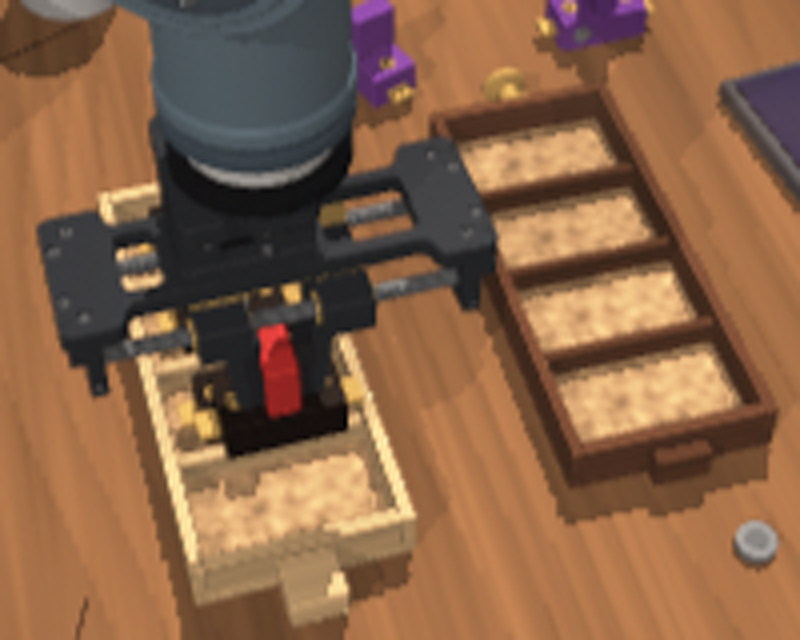

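Call:
servo_tool(
  steps=[
    {"fingers": 1, "offset": [0, 0, 0.015], "turn": 0},
    {"fingers": 1, "offset": [0, 0, 0.03], "turn": 0},
    {"fingers": 1, "offset": [0, 0, 0.045], "turn": 0},
    {"fingers": 1, "offset": [0, 0, 0.055], "turn": 0},
    {"fingers": 1, "offset": [0, 0, 0.062], "turn": 0},
    {"fingers": 1, "offset": [0, 0, 0.065], "turn": 0},
    {"fingers": 1, "offset": [0, 0, 0.067], "turn": 0},
    {"fingers": 1, "offset": [0, 0, 0.069], "turn": 0},
    {"fingers": 1, "offset": [0, 0, 0.07], "turn": 0},
    {"fingers": 1, "offset": [0, 0, 0.07], "turn": 0},
    {"fingers": 1, "offset": [0, 0, 0.07], "turn": 0},
  ],
)

```text
clock: 21.83
position: [0.4639, -0.112, 0.0481]
eef_rot: [0.698, 0.716, 0.0, 0.0]
contact_force: [0.6, 0.8, -0.5]
width: 0.0157
```

```bash
python3 g.py 0.4636 -0.112 0.0478 1.3
```

```text
t 21.8333 pos [ 0.4639 -0.112   0.0481] jaw 1.4 offset [-0.     -0.0003  0.0003] turn 0.1 q6 -0.51 w 0.0157 F [ 0.6  0.8 -0.5] tilt [ 7.e-04 -4.e-04 -1.e+00]
```

Call:
servo_tool(
  steps=[
    {"fingers": 1, "offset": [0, 0, 0.0005], "turn": 0},
    {"fingers": 1, "offset": [0, 0, 0.0005], "turn": 0},
    {"fingers": 0.7, "offset": [0, 0, 0.0005], "turn": 0},
    {"fingers": 0.3, "offset": [0, 0, 0.0005], "turn": 0},
    {"fingers": 0, "offset": [0, 0, 0], "turn": 0},
    {"fingers": 0, "offset": [0, 0, 0], "turn": 0},
    {"fingers": 0, "offset": [0, 0, 0], "turn": 0},
    {"fingers": 0, "offset": [0, 0, 0], "turn": 0},
    {"fingers": 0, "offset": [0, 0, -0.02], "turn": 0},
    {"fingers": 0, "offset": [0, 0, -0.045], "turn": 0},
    {"fingers": 0, "offset": [0, 0, -0.075], "turn": 0},
    {"fingers": 0, "offset": [0, 0, -0.11], "turn": 0},
  ],
)

```text
clock: 22.83
position: [0.4624, -0.1113, 0.1576]
eef_rot: [0.698, 0.716, -0.0, -0.002]
contact_force: [0.3, 0.1, -0.3]
width: 0.0804
```

Call:
servo_tool(
  steps=[
    {"fingers": 0, "offset": [-0.03, 0, -0.03], "turn": 0},
    {"fingers": 0, "offset": [-0.06, 0, -0.06], "turn": 0},
    {"fingers": 0, "offset": [-0.09, 0, -0.07], "turn": 0},
    {"fingers": 0, "offset": [-0.12, 0, -0.07], "turn": 0},
    {"fingers": 0, "offset": [-0.15, 0, -0.07], "turn": 0},
    {"fingers": 0, "offset": [-0.18, 0, -0.07], "turn": 0},
    {"fingers": 0, "offset": [-0.21, 0, -0.07], "turn": 0},
    {"fingers": 0, "offset": [-0.23, 0, -0.07], "turn": 0},
    {"fingers": 0, "offset": [-0.23, 0, -0.07], "turn": 0},
    {"fingers": 0, "offset": [-0.23, 0, -0.07], "turn": 0},
  ],
)

```text
clock: 23.67
position: [0.4688, -0.3423, 0.2272]
eef_rot: [0.699, 0.715, 0.0, -0.001]
contact_force: [0.2, 0.7, -1.0]
width: 0.088
```

```bash
cat > chk.py <<'E'
from m import *
crop(t['img'],225,120,405,290,4,'pics/t12.png'); crop(s['img'],190,170,390,330,4,'pics/s12.png')
grips((255,215,385,280),(210,205,300,320))
c=np.array([.4615,-.019]); a=np.radians(1.3); ca,sa=np.cos(a),np.sin(a)
for k in rng:
    A=blob(t,k,(255,215,385,280))
    if A is None: continue
    P=onz(t,*A[0],.052)[:2]-c; print(k,'drawer xy',(np.array([[ca,sa],[-sa,ca]])@P).round(4))
E
python3 chk.py
```

```text
blue (array([274.96, 247.84]), array([269, 243,  13,  11, 125], dtype=int32)) None
yellow [334.1 245.2] [326 240  17  12 171] [251.7 256.3] [247 251  10  12  85] tri [ 0.4604 -0.0492  0.0631] 0.0004 top@z60 [ 0.4604 -0.0495  0.06  ]
red [362.3 243.3] [354 238  17  11 158] [256.6 285.1] [254 275   5  20  33] tri [ 0.4601 -0.1108  0.048 ] 0.0072 top@z60 [ 0.4627 -0.1088  0.06  ]
white [304.5 245.7] [297 241  16  11 159] [246.2 243.1] [242 237  10  12  68] tri [0.4611 0.0114 0.0364] 0.0036 top@z60 [0.461  0.0124 0.06  ]
blue drawer xy [-0.0005  0.0935]
yellow drawer xy [-0.0011 -0.0314]
red drawer xy [-0.0002 -0.0912]
white drawer xy [0.0008 0.031 ]
```

View pics/t12.png

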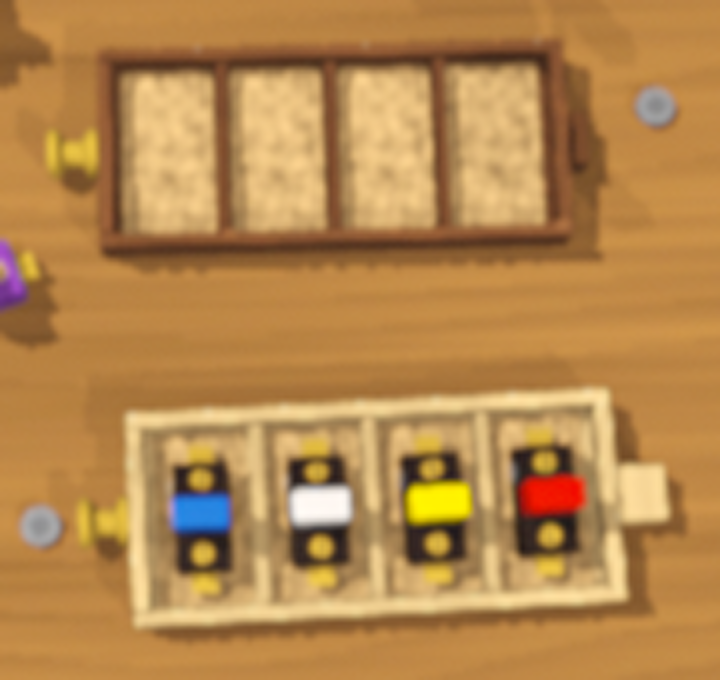

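View pics/s12.png

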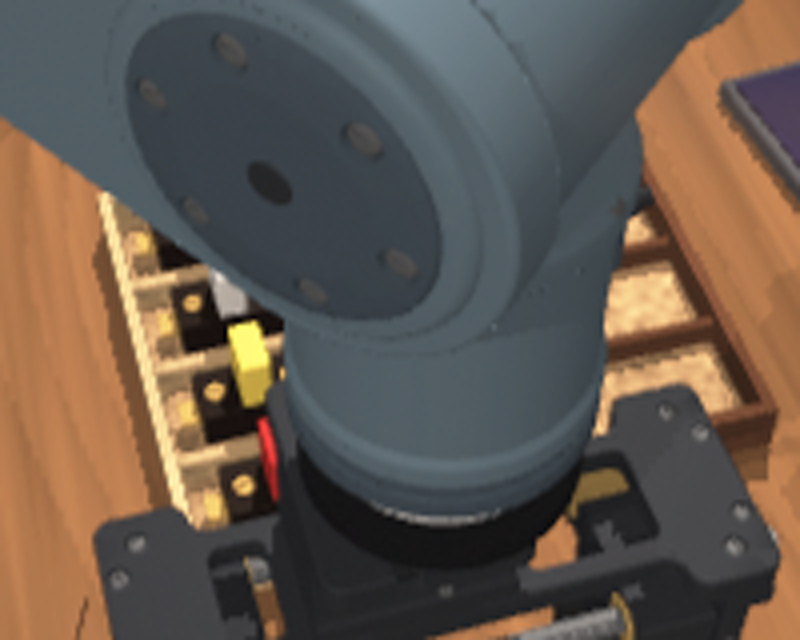

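The top view shows blue (275,248), white (304,246), yellow (334,245) and red (362,243) upright in the pale drawer. They run in that order from its knob, each within about 2 mm of its bay centre, and the dark drawer is empty. The arm is clear, so I'm handing in.

```bash
python3 -c "
from bench import r
o=r.observe(); print(o['clock'],abs(o['qd']).max(),o['width']); print(r.sign_off())"
```

```text
23.7667 0.013349557715588468 0.08831583611948657
the job is handed in; nothing more can be done
None
```

I moved all four carriers into the pale drawer and handed the job in at 23.8 s; no verdict was reported. Both drawers have their brass knob on the +y end. Counted from it, the order in each is blue, white, yellow, red.

- **Position:** the last top view put each grip within about 2 mm of its bay centre in drawer x and y.
- **Standing:** that picture shows all four upright. The gripper was open and retreated about 0.23 m to the side, 0.23 m up.
- **Look-alikes:** I never reached for the purple and turquoise ones.

**Checks that failed or disagreed:**
- **Side view:** the arm blocked the last side picture. Blue could not be found in it, and the two-view heights for white, yellow and red disagreed (36–63 mm), so I did not use them.
- **Height and uprightness:** these rest instead on the tool height at release, within about 1 mm of the pick height for each. Side pictures after release showed blue, white and yellow upright; red has only the top view.

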